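# Find the thread hand of a spice mill cap, unscrew it and hold it over the bowl

### The arm

A 6-joint arm with a two-finger parallel gripper is mounted at the origin on the work surface. World frame = base frame: x ahead of the robot, y to its left, z up, the work surface at z = 0. Lengths are in m, angles in rad, forces in N, time in s.
With the tool pointing down it reaches from about 0.275 to 1 m from the base axis. Payload 8.4 kg.
Tool frame: the origin (TCP) lies on the front face of the gripper's body, between the roots of the fingers; the fingertips stand 73 mm ahead of it and the grasp point (between the pads) lies 54 mm ahead of it; z points along the fingers, y is the line along which they close (so a half turn about z gives the same grasp; the last joint's range is limited). The gripper opens to 85 mm and grips with 20 to 120 N. Pads are 22 mm wide; open, the fingers measure 114 mm over their backs; the gripper's body (76 mm by 85 mm) begins 54 mm behind the grasp point. The pads swing forward as they close: fully open they stand 13 mm farther back than shut.
Start: joints at [-1.262, 0.353, 1.633, -0, 1.155, -0.002], TCP at [0.191, -0.595, 0.304] pointing down, gripper open.
Joint ranges: [-2.63, 2.63], [-0.92, 2.1], [0.06, 2.66], [-1.3, 4.44], [0, 2.69], [-3.02, 3.02]. Speed limits (rad/s): [2.22, 2.22, 2.79, 3.14, 3.14, 3.14].

### API

Orientations are given as a unit quaternion [w, x, y, z].
In Python, from station import r gives the robot as it stands.
- The arm moves only by the tool drive_tool, never from a script. Its argument "plan" is a list that holds one entry, the list of rows, each a list of 5 numbers: the shift along the world's x, y, z in units of 25 mm (1.0 is 25 mm), then the turn about the world's z in units of 8 degrees (1.0 is 8 degrees), then the gripper command: -1 is fully open, 1 is shut, values between are in proportion. In form: [[[tx, ty, tz, twist, gripper], ...]]. A call has exactly 8 rows; each row is the pose to reach, as a shift and turn from the pose commanded when the call began; what a row does not reach only later rows make up. A row lasts 1/10 s, in which the tool goes at most 50 mm and 8.59 degrees, less where a joint would pass 70% of its speed; a pose out of reach is approached as far as the arm can. A call with a gripper value outside its range is refused whole. The fingers move at their own pace and stop on an object; "force" is the grip in N (left out, the last holds). Time passes only in rows, so rows that repeat a pose let the fingers close, or fill a call up. It gives the time, the measured TCP pose, the force, the opening and the grip force at its end, in the units of the state.
- r.get_state(): the state, without advancing time (a new reading comes with each control period).
- r.read_camera(name): name is "scene" or "top" or "wrist"; returns a dict with "pixels" (384x512x3 uint8, red, green, blue), "K" (3x3 intrinsics, pixels), "k1" (the pictures are not rectified: a ray, as slopes to the right and down, at radius r is drawn at 1 + k1 r^2 times it, then the intrinsics apply), "R" (3x3) and "t" (3): a world point X has camera coordinates R X + t; the wrist camera has in their place "hand_eye" (4x4, takes a point from camera to tool coordinates, whose origin is the TCP and whose axes are the flange's). Camera axes: x right, y down, z forward; pixel columns grow to the right and rows downward; lengths in m; the calibration is good to about 2 mm. A picture is of the moment at which its call begins: read the wrist's pose just before it. There is no depth.
- r.hand_in(): hands the job in; it is judged then, once.
The state is a dict: "clock": time; "joint_positions": joint angles; "qvel": joint speeds; "effort": joint torques, N m; "tool_pos": TCP position; "eef_rot": TCP orientation; "force": force on the tool from outside, world axes, zero at the start; "moment": the same for the moment, N m; "grip_width": finger opening in m; "finger_force": force on a finger pad.
Only numpy, scipy, OpenCV 4.12 (cv2) and the standard library are available. Lean on these libraries where they do the work, as an engineer would, in place of code of your own. Each camera call takes 0.05 s, during which the arm holds its last target. There are 200 camera calls.

### The job

The orange screw cap that holds the cutter in the open spice mill has to come off for cleaning, but nobody remembers whether this mill has an ordinary or a reverse thread: feel which of the two ways it loosens, unscrew it that way, and lift it straight up off its spindle. Then carry it to the white bowl and finish while still holding it there, level with its open side down, over the middle of the bowl and just above the rim, touching nothing but the gripper. Do not drop the cap, and leave the bowl, the mortar and everything else on the bench where they stand.

Things in the scene. Friction and masses are not known exactly. Their poses are not given: they have to be found in the camera images.
- mill: Round grey spice mill, fixed to the bench, lid off: 180 mm across, 142 mm high, open steel chamber on top (164 mm inside, floor at 104 mm, rim at 142 mm). Origin: centre of its underside, on the bench; z up along the spindle; black switch panel on its -x side. Small lid clamps outside at +y and -y reach 133 mm high, 99 mm from the axis. Four-armed cutter in the chamber, 118 mm span, top at 113 mm.
- mill_seat (a point): Point on the mill's axis, 120 mm above the bench, on the washer (54 mm across) that clamps the cutter and on which the cap sits. The spindle, 15 mm thick with a coarse two-start thread, rises 31 mm above it inside the cap. The thread is right-hand or left-hand, changing from start to start, and cannot be seen from outside.
- cap: Orange ribbed plastic screw cap, 46 mm across (48 over the ribs), 40 mm tall, 56 to 112 g; top closed, with a white line along its x axis; open below (bore 37 mm, 3 mm of play round the spindle, 34 mm deep, two inward lugs near the mouth). Origin: centre of its open underside; z towards its top. Starts screwed down on the washer, top 160 mm above the bench, x axis within 2 degrees of the mill's.
- cap_grip (a point): Point on the cap's axis 25 mm above its underside: the height to grip it by its sides from above (15 N is plenty; keep fingertips above the cutter). The right way (right-hand thread: anticlockwise seen from above; left-hand: clockwise) it turns easily and is free to lift between 65 and 115 degrees of turn, best near 88, with a stop at about 120.
- cap_top (a point): Centre of the cap's top. Turned the wrong way, the cap meets a hard stop after 2 to 8 degrees; turning on only raises the wrist torque or makes the fingers slip. Turned less than 60 degrees the right way it lifts only 2 to 5 mm and is then caught by the thread. Once free it must rise 31 mm to clear the spindle. A grip off centre makes it rub; letting go and gripping again frees it.
- bowl: White melamine bowl, loose, 150 mm across the rim, 60 mm high, 0.22 kg. Origin: centre of its underside, on the bench; rim 60 mm above it.
- mortar: Dark grey round volcanic stone mortar, loose and heavy (3.2 kg), 190 mm across, 62 mm high. Bystander. Origin: centre of its underside.
- pestle: Wooden pestle standing on its broad head, 58 mm across, 140 mm tall, loose. Bystander. Origin: centre of its underside.
- spatula: Steel spatula with a dark wooden handle lying on the bench along its own x axis, loose. Bystander.
- jar_a: Empty glass jar, 72 mm across, 96 mm tall, standing loose on the clear turntable (its top 24 mm above the bench, 240 mm across). Bystander. Origin: centre of its underside.
- jar_b: The other empty glass jar on the turntable, same size. Bystander. Origin: centre of its underside.
- mill_lid: Lid of the mill, lying on the bench: grey ring 176 mm across with a clear dome and a black knob, 54 mm high, loose. Bystander. Origin: centre of its underside.
Things that resemble listed ones, but are neither listed nor needed, are in the scene too. There is more than one size of the cap; the job needs the smaller.

How it is judged:
On the way, in this order (a step that is already met when the one before it is completed fails the run):
1. the cap is turned about 45 degrees or more in its loosening direction while still down on the thread (angle between the x axis of cap and the x axis of mill, either way round above 0.75 rad and z of cap in the frame of mill below 0.135 m and horizontal distance between cap and mill below 0.006 m), for 0.05 s.
2. the cap is lifted straight up clear of the spindle, held in the fingers (z of cap in the frame of mill above 0.152 m and horizontal distance between cap and mill below 0.03 m and contact force between cap and the fingers above 1 N), for 0.05 s.
At the end, for the whole second after the job is handed in: The cap is held still in the fingers (over 1 N), level within 0.2 rad, open side down, its axis within 30 mm of the middle of the bowl and its underside 5 to 90 mm above the rim; neither cap nor fingers touch the bowl, and the cap does not touch the mill (contact force between cap and the fingers above 1 N and horizontal distance between cap and bowl below 0.03 m and z of cap in the frame of bowl between 0.065 and 0.15 m and angle between cap's own z axis and vertical below 0.2 rad and linear speed of cap below 0.03 m/s and contact force between each of cap, the fingers and bowl below 0.05 N and contact force between cap and mill below 0.05 N); the arm keeps its last pose, push and grip.
It fails at once if the cap is dropped into the bowl or onto the bench, or tipped over (height (world z) of cap below 0.055 m or angle between cap's own z axis and vertical above 0.6 rad).
It fails at once if the bowl or the mortar is pushed more than 15 mm (distance of any of bowl, mortar from where it was at the start of the episode above 0.015 m).
It fails at once if a jar on the turntable is moved more than 30 mm (distance of any of jar_a, jar_b from where it was at the start of the episode above 0.03 m).
It fails at once if the pestle, the spatula or the mill's lid is moved more than 30 mm (distance of any of pestle, spatula, mill_lid from where it was at the start of the episode above 0.03 m).
It also fails if it takes over 50 s, if anything falls off the work surface, if the arm or the gripper's body presses on something with over 40 N, if the wrist force passes 120 N, or if a joint passes its speed limit or range.

## Working session

There is one attempt and no reset: what is moved stays moved. The work goes in short steps, Python scripts to look and compute and a tool call to move; the robot and the scene stay as the last step left them, time stands still between calls to the robot, and variables do not carry over. Pictures are saved under pics/ and viewed, at most 10 in all, crops included, and the job is handed in when it is done.

Besides the shell and the picture viewer there is one more tool, called after "Request:" as name([rows], argument=value, ...), one row to a line, values as JSON. drive_tool: Moves the arm, as the interface text tells. Its arguments: {"type":"object","properties":{"plan":{"type":"array"},"force":{"type":"number"}},"required":["plan"]}

```bash
mkdir -p pics; ls; cat > h.py <<'E'
import numpy as np, cv2, pickle
from station import r
def save(name,fn):
    s=r.get_state(); c=r.read_camera(name); cv2.imwrite('pics/'+fn+'.png',c['pixels'][:,:,::-1])
    pickle.dump((s,c),open('pics/'+fn+'.pkl','wb')); return s,c
def load(fn): return pickle.load(open('pics/'+fn+'.pkl','rb'))
def pix2plane(s,c,uv,z):
    "world point at height z seen at pixel uv"
    K=np.array(c['K']);k1=c['k1']
    d=(np.array(uv)-K[:2,2])/[K[0,0],K[1,1]]
    u=d.copy()
    for _ in range(20): u=d/(1+k1*(u@u))
    ray=np.array([*u,1.])
    if 'R' in c and c.get('R') is not None:
        R=np.array(c['R']);o=-R.T@np.array(c['t']);w=R.T@ray
    else:
        from scipy.spatial.transform import Rotation as Ro
        q=s['eef_rot'];Rt=Ro.from_quat([q[1],q[2],q[3],q[0]]).as_matrix();H=np.array(c['hand_eye'])
        o=Rt@H[:3,3]+s['tool_pos'];w=Rt@H[:3,:3]@ray
    return o+w*(z-o[2])/w[2]
E
python3 - <<'E'
from h import *
for n in('scene','top'):
    s,c=save(n,n+'0')
    print(n,c['K'],c['k1'],c.get('t'))
a=[cv2.imread(f'pics/{n}0.png') for n in('scene','top')]
print(s)
E
```

```text
pics
scene [[491.48021678   0.         254.89423496]
 [  0.         491.48021678 200.6634581 ]
 [  0.           0.           1.        ]] -0.1548580080967124 [ 0.05902565 -0.25042711  2.22338513]
top [[456.68664463   0.         253.28369823]
 [  0.         456.68664463 193.43996314]
 [  0.           0.           1.        ]] 0.057965452067593674 [-0.00312397  0.59137888  1.52697786]
{'clock': 0.05, 'joint_positions': array([-1.26239124e+00,  3.53633046e-01,  1.63415496e+00, -8.49102408e-06,
        1.15524618e+00, -2.40344523e-03]), 'qvel': array([-5.89616789e-04,  4.80857951e-05, -9.12966948e-04, -1.90296811e-03,
        2.12150495e-03, -2.07563143e-04]), 'effort': array([ 3.93067767e-04, -6.06890416e+01, -3.43170762e+01, -7.34285618e-05,
        3.83569597e-03, -2.23206627e-05]), 'tool_pos': array([ 0.19101773, -0.59467542,  0.30316215]), 'eef_rot': array([-7.11752994e-04,  9.87948517e-01,  1.54781163e-01, -1.13685427e-04]), 'force': array([ 0.29929727, -0.6393876 , -0.40242259]), 'moment': array([-0.00638341,  0.02776517,  0.01027991]), 'finger_force': 0.0, 'grip_width': 0.08554299362938067}
```

View pics/top0.png

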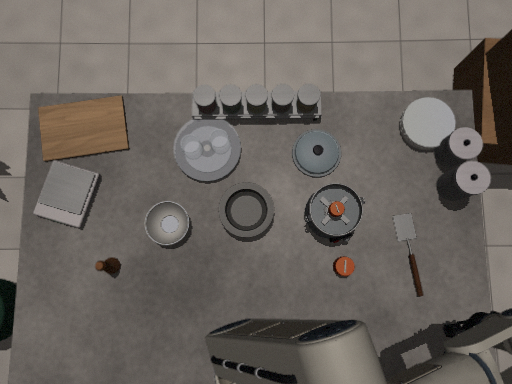

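View pics/scene0.png

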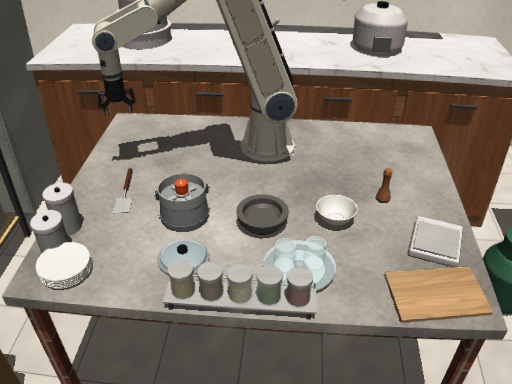

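The top view shows two candidates for the cap. One is the orange cap on the mill's spindle at (337,209), the other an orange cap lying on the bench at (345,266), probably the larger look-alike. The bowl is at (168,224), the mortar at (247,209), the lid at (317,152), the jars near (190-225,146), the pestle at (107,266) and the spatula at (410,255). The description points to the cap in the mill, which I'll check in a close crop.

```bash
python3 - <<'E'
from h import *
s,c=load('top0')
im=cv2.imread('pics/top0.png')
a=cv2.resize(im[170:290,290:390],None,fx=5,fy=5,interpolation=cv2.INTER_CUBIC)
cv2.imwrite('pics/cropmill.png',a)
cv2.imwrite('pics/cropbowl.png',cv2.resize(im[190:260,130:210],None,fx=7,fy=7,interpolation=cv2.INTER_CUBIC))
P=lambda u,z:pix2plane(s,c,u,z).round(3)
print('cap',P((337,209),.16),'decoy',P((345,266),.04),'bowl',P((168,222.5),.06),'mortar',P((247,210),.062),'up dir',P((337,199),.16))
print(s['joint_positions'])
E
```

```text
cap [ 0.522 -0.273  0.16 ] decoy [ 0.343 -0.314  0.04 ] bowl [0.492 0.281 0.06 ] mortar [0.532 0.014 0.062] up dir [ 0.554 -0.274  0.16 ]
[-1.26239124e+00  3.53633046e-01  1.63415496e+00 -8.49102408e-06
  1.15524618e+00 -2.40344523e-03]
```

View pics/cropmill.png

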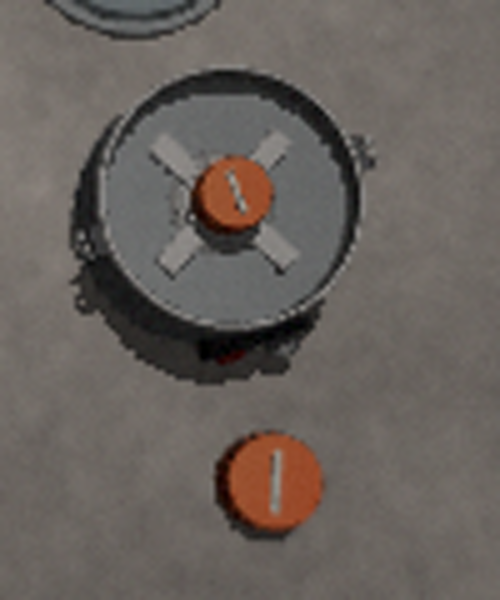

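View pics/cropbowl.png

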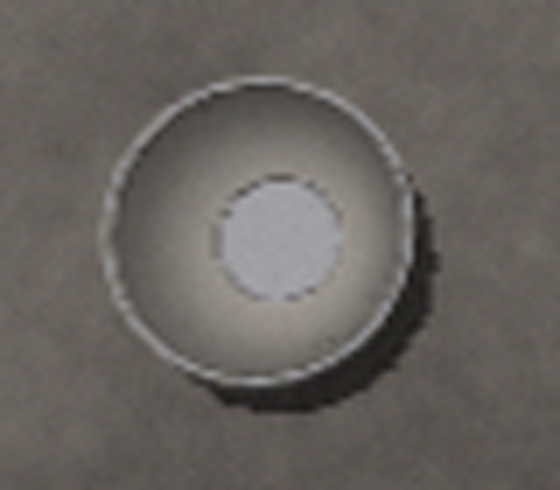

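The crop confirms it. The cap on the spindle, at (337,208), is clearly the smaller of the two even though it sits nearer the camera, and its white line points about 19° left of image-up. The one on the bench is larger. The bowl rim is centred at (166,222). Next I'll move above the mill.

Request:
drive_tool([
  [[1.4,1.3,0,0,-1],[2.8,2.7,0,0,-1],[4.2,4.1,0,0,-1],[5.6,5.5,0,0,-1],[7.0,6.9,0,0,-1],[8.4,8.3,0,0,-1],[9.8,9.7,0,0,-1],[11.2,11.0,0,0,-1]],
])

```text
clock: 0.9
tool_pos: [0.4721, -0.3182, 0.3037]
eef_rot: [-0.0, 0.988, 0.155, -0.0]
force: [0.3, -0.7, -0.2]
grip_width: 0.0853
finger_force: 0.0
```

```bash
python3 - <<'E'
from h import *
s,c=load('top0')
print(pix2plane(s,c,(336.8,207.7),.16),pix2plane(s,c,(166.2,222.4),.06))
s=r.get_state();print(s['tool_pos'],s['joint_positions'],s['clock'])
E
```

```text
[ 0.52580948 -0.27205558  0.16      ] [0.4925036 0.2870305 0.06     ]
[ 0.47211763 -0.31815947  0.30371523] [-5.95626018e-01  2.67316090e-01  1.75450081e+00 -3.39374079e-06
  1.12021396e+00  6.64251415e-01] 0.9
```

Request:
drive_tool([
  [[1.0,0.9,0,0,-1],[2.1,1.9,0,0,-1],[2.1,1.9,0,0,-1],[2.1,1.9,0,0,-1],[2.1,1.9,0,0,-1],[2.1,1.9,0,0,-1],[2.1,1.9,0,0,-1],[2.1,1.9,0,0,-1]],
])

```text
clock: 1.7
tool_pos: [0.5232, -0.2731, 0.304]
eef_rot: [0.0, 0.988, 0.154, 0.0]
force: [-0.2, -0.7, -0.0]
grip_width: 0.0853
finger_force: 0.0
```

```bash
python3 - <<'E'
from h import *
s,c=save('wrist','w1'); print(s['tool_pos'],c['hand_eye'],c['k1'])
im=cv2.imread('pics/w1.png')
cv2.imwrite('pics/w1b.png',cv2.resize(im,(800,600)))
E
```

```text
[ 0.52317156 -0.27314556  0.30395761] [[ 1.20390634e-04 -9.47452021e-01 -3.19897879e-01  8.26153279e-02]
 [ 9.99999985e-01  7.30516238e-05  1.59981442e-04 -5.37216810e-04]
 [-1.28205681e-04 -3.19897893e-01  9.47452015e-01 -7.03664816e-02]
 [ 0.00000000e+00  0.00000000e+00  0.00000000e+00  1.00000000e+00]] -0.014398871241181345
```

View pics/w1b.png

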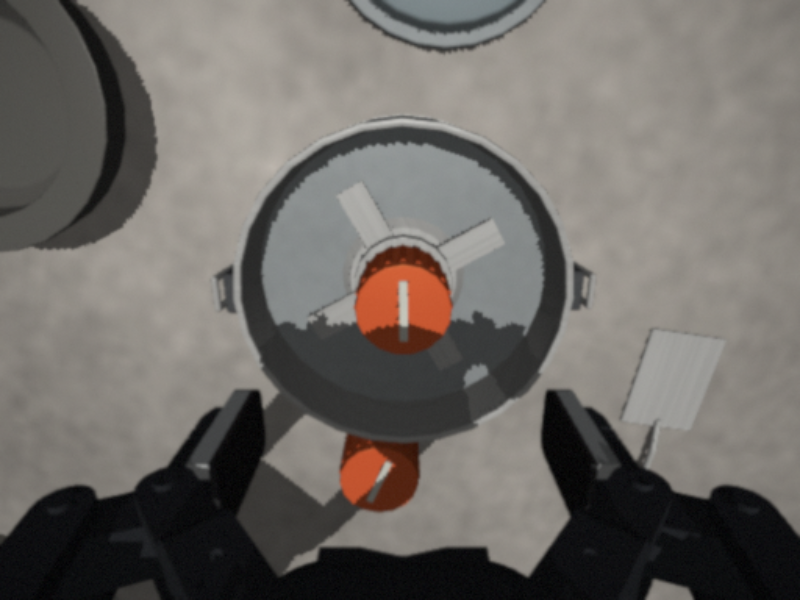

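The wrist view shows the cap's top centred at about (403,309) in the enlarged picture. The white line runs along the tool's x axis and the chamber is clear for the fingers.

```bash
python3 - <<'E'
from h import *
s,c=load('w1')
p=pix2plane(s,c,((403.5+.5)*.64-.5,(309+.5)*.64-.5),.16); print(p, (p-s['tool_pos'])/.025)
# subpixel orange top fit check
im=c['pixels'].astype(int);m=((im[...,0]>180)&(im[...,1]<110)&(im[...,2]<90)).astype('uint8');m[260:]=0
n,l,st,ce=cv2.connectedComponentsWithStats(m);i=1+st[1:,4].argmax();print(st[i],ce[i])
E
```

```text
[ 0.52610017 -0.27207299  0.16      ] [ 0.1171441   0.04290249 -5.75830426]
[ 228  170   60   43 1745] [257.94097421 191.23724928]
```

Request:
drive_tool([
  [[0.1,0.05,-1.0,0,-1],[0.1,0.05,-2.0,0,-1],[0.1,0.05,-3.0,0,-1],[0.1,0.05,-3.6,0,-1],[0.1,0.05,-4.2,0,-1],[0.1,0.05,-4.2,0,-1],[0.1,0.05,-4.2,0,-1],[0.1,0.05,-4.2,0,-1]],
], force=20)

```text
clock: 2.55
tool_pos: [0.5267, -0.2716, 0.2]
eef_rot: [0.001, 0.988, 0.155, 0.001]
force: [-0.1, 0.0, 0.5]
grip_width: 0.0853
finger_force: 0.0
```

Request:
drive_tool([
  [[0,0,0,0,0.0],[0,0,0,0,0.5],[0,0,0,0,1],[0,0,0,0,1],[0,0,0,0,1],[0,0,0,0,1],[0,0,0,0,1],[0,0,0,0,1]],
], force=20)

```text
clock: 3.35
tool_pos: [0.5264, -0.2714, 0.1996]
eef_rot: [0.0, 0.988, 0.155, 0.0]
force: [-0.9, 0.3, 5.3]
grip_width: 0.046
finger_force: 20.2
```

```bash
python3 - <<'E'
from h import *
s=r.get_state();print(s['tool_pos'],s['joint_positions'],s['force'],s['moment'],s['grip_width'],s['finger_force'])
E
```

```text
[ 0.52636804 -0.27142808  0.19956897] [-4.78633254e-01  4.19605593e-01  1.79404895e+00  4.83665868e-06
  9.27110880e-01  7.81324509e-01] [-0.91826462  0.3201225   5.26536877] [0.08288204 0.18758752 0.03524957] 0.04599182747090825 20.196642838418484
```

The cap is gripped. Now I'll feel for the thread with a gentle anticlockwise turn of about 12°.

Request:
drive_tool([
  [[0,0,0,0.3,1],[0,0,0,0.6,1],[0,0,0,0.9,1],[0,0,0,1.2,1],[0,0,0,1.5,1],[0,0,0,1.5,1],[0,0,0,1.5,1],[0,0,0,1.5,1]],
])

```text
clock: 4.15
tool_pos: [0.5266, -0.2715, 0.1996]
eef_rot: [0.0, 0.966, 0.257, 0.001]
force: [0.4, 0.4, 6.2]
grip_width: 0.046
finger_force: 20.2
```

```bash
python3 - <<'E'
from h import *
s=r.get_state();print(s['tool_pos'],s['joint_positions'],s['force'],s['moment'],s['effort'],s['grip_width'],s['finger_force'])
E
```

```text
[ 0.52662954 -0.27152444  0.19957769] [-4.78568039e-01  4.19738898e-01  1.79380644e+00 -1.24351857e-05
  9.26590832e-01  5.72368686e-01] [0.3648813  0.38993563 6.18277926] [0.07206866 0.03638699 0.04516915] [-1.62620363e-01 -5.66150665e+01 -2.69846070e+01  1.04387410e-02
 -8.99164332e-02  8.27721669e-02] 0.04598540551598189 20.162265244871378
```

There's almost no torque (0.045 N·m), already past the 2–8° where a wrong-way stop would be. It looks like a right-hand thread, so I'll carry on a little and check.

Request:
drive_tool([
  [[0,0,0,0.4,1],[0,0,0,0.8,1],[0,0,0,1.2,1],[0,0,0,1.6,1],[0,0,0,2.0,1],[0,0,0,2.4,1],[0,0,0,2.8,1],[0,0,0,3.2,1]],
])

```text
clock: 4.95
tool_pos: [0.5266, -0.2715, 0.1996]
eef_rot: [0.001, 0.885, 0.466, 0.0]
force: [0.2, -0.1, 6.2]
grip_width: 0.0461
finger_force: 20.2
```

```bash
python3 - <<'E'
from h import *
s,c=save('wrist','w2');print(s['tool_pos'],s['joint_positions'],s['force'],s['moment'],s['effort'],s['grip_width'],s['finger_force'])
cv2.imwrite('pics/w2b.png',cv2.resize(cv2.imread('pics/w2.png'),(800,600)))
E
```

```text
[ 0.52660213 -0.27152595  0.19957342] [-4.78631219e-01  4.19734923e-01  1.79382474e+00  9.62397410e-05
  9.26638545e-01  1.23446433e-01] [ 0.22331695 -0.05224775  6.22165331] [ 0.03606266  0.05908261 -0.11930827] [  0.06845284 -56.59852982 -27.00458586  -0.05741709  -0.11383019
   0.83927382] 0.04607170007331602 20.184251479804516
```

View pics/w2b.png

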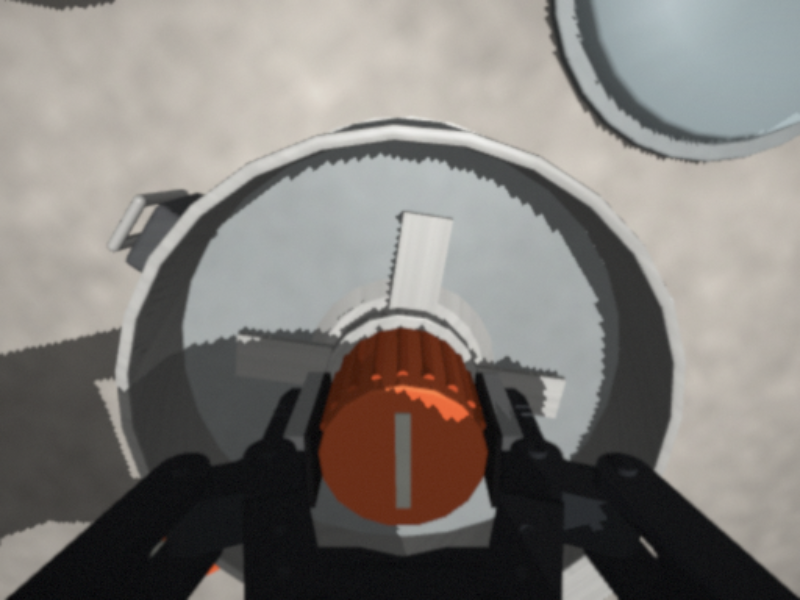

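The white line still runs along the tool's x axis, while the mill's clamp at (140,220) has rotated in view. So the cap has followed the gripper about 38° with no stop, and anticlockwise is the loosening way. I'll turn on to about 88°.

Request:
drive_tool([
  [[0,0,0,0.9,1],[0,0,0,1.8,1],[0,0,0,2.7,1],[0,0,0,3.6,1],[0,0,0,4.5,1],[0,0,0,5.4,1],[0,0,0,6.3,1],[0,0,0,6.3,1]],
])

```text
clock: 5.8
tool_pos: [0.5266, -0.2716, 0.1996]
eef_rot: [0.001, 0.602, 0.799, 0.0]
force: [-0.4, -0.0, 5.5]
grip_width: 0.0461
finger_force: 20.2
```

```bash
python3 - <<'E'
from h import *
s,c=save('wrist','w3');print(s['tool_pos'],s['joint_positions'],s['force'],s['moment'],s['effort'],s['grip_width'])
im=c['pixels'][:,:,::-1];cv2.imwrite('pics/w3c.png',cv2.resize(im[180:360,150:370],(440,360)))
E
```

```text
[ 0.52661366 -0.27157051  0.19955323] [-4.78633876e-01  4.19771118e-01  1.79382140e+00 -5.50510246e-05
  9.26519596e-01 -7.58327967e-01] [-0.43356641 -0.01783336  5.54657715] [0.056681   0.00500072 0.04338373] [-1.34368390e-01 -5.66817605e+01 -2.69523829e+01  5.06087788e-02
 -3.56970413e-02 -1.50696807e+00] 0.04607527642634203
```

View pics/w3c.png

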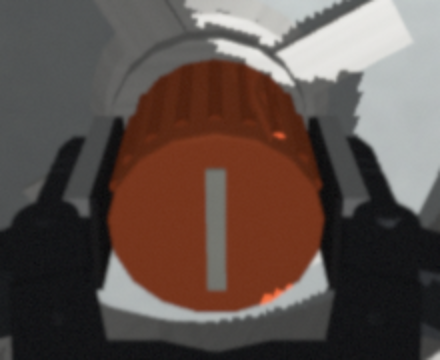

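The line is still aligned with the tool, so the cap has turned the full 88°. Lifting straight up.

Request:
drive_tool([
  [[0,0,0.1,0,1],[0,0,0.3,0,1],[0,0,0.5,0,1],[0,0,0.7,0,1],[0,0,0.9,0,1],[0,0,1.1,0,1],[0,0,1.3,0,1],[0,0,1.5,0,1]],
])

```text
clock: 6.65
tool_pos: [0.5261, -0.2713, 0.2369]
eef_rot: [0.0, 0.603, 0.798, -0.0]
force: [0.3, -0.8, -0.5]
grip_width: 0.0459
finger_force: 20.7
```

Request:
drive_tool([
  [[0,0,0.6,0,1],[0,0,1.2,0,1],[0,0,1.8,0,1],[0,0.4,2.3,0,1],[0,1.2,2.5,0,1],[0,2.2,2.5,0,1],[-0.1,3.3,2.5,0,1],[-0.2,4.5,2.5,0,1]],
])

```text
clock: 7.45
tool_pos: [0.5209, -0.1575, 0.2998]
eef_rot: [0.0, 0.603, 0.797, 0.0]
force: [0.5, -0.1, -0.4]
grip_width: 0.046
finger_force: 20.8
```

Request:
drive_tool([
  [[0,1.2,0,0,1],[-0.1,2.4,0,0,1],[-0.2,3.6,0,0,1],[-0.3,4.8,0,0,1],[-0.4,6.0,0,0,1],[-0.5,7.2,0,0,1],[-0.6,8.4,0,0,1],[-0.7,9.6,0,0,1]],
])

```text
clock: 8.25
tool_pos: [0.5031, 0.0829, 0.2998]
eef_rot: [0.0, 0.603, 0.798, 0.0]
force: [0.5, -0.1, -0.6]
grip_width: 0.0461
finger_force: 20.8
```

Request:
drive_tool([
  [[0,1.2,0,0,1],[-0.1,2.4,0,0,1],[-0.2,3.6,0,0,1],[-0.3,4.7,0,0,1],[-0.4,5.6,0,0,1],[-0.4,6.3,0,0,1],[-0.4,6.3,0,0,1],[-0.4,6.3,0,0,1]],
])

```text
clock: 9.05
tool_pos: [0.4935, 0.2387, 0.2991]
eef_rot: [0.0, 0.603, 0.798, -0.0]
force: [0.4, 0.3, -0.7]
grip_width: 0.0462
finger_force: 20.8
```

```bash
python3 - <<'E'
from h import *
s,c=save('wrist','w4');print(s['tool_pos'],s['force'],s['grip_width'],s['finger_force'],s['joint_positions'])
cv2.imwrite('pics/w4b.png',cv2.resize(cv2.imread('pics/w4.png'),(800,600)))
E
```

```text
[0.4934771  0.23870626 0.29909083] [ 0.42380505  0.29607007 -0.71244996] 0.04623698397456595 20.80351062119007 [ 4.47971997e-01  2.39017257e-01  1.80356740e+00 -3.80140891e-04
  1.09913129e+00  1.71357631e-01]
```

View pics/w4b.png

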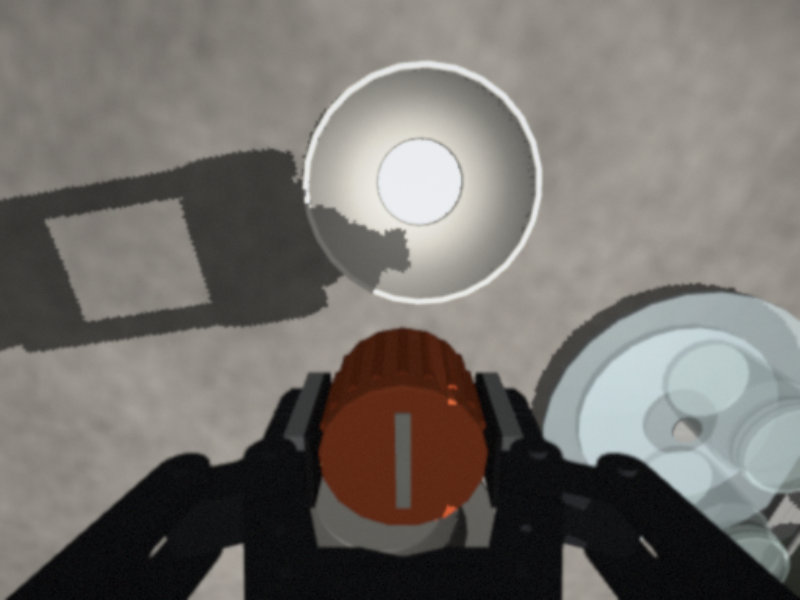

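The cap is held straight. The bowl's rim is centred at about (422,182) in the enlarged picture, and the turntable jars are well off to the right.

```bash
python3 - <<'E'
from h import *
s,c=load('w4')
p=pix2plane(s,c,(423*.64-.5,183*.64-.5),.06); print(p,(p-s['tool_pos'])/.025)
E
```

```text
[0.49146251 0.29188268 0.06      ] [-0.08058386  2.12705698 -9.56363315]
```

Request:
drive_tool([
  [[0,0.7,0,0,1],[0,1.4,0,0,1],[-0.05,2.05,-0.5,0,1],[-0.05,2.05,-1.3,0,1],[-0.05,2.05,-2.1,0,1],[-0.05,2.05,-2.9,0,1],[-0.05,2.05,-3.7,0,1],[-0.05,2.05,-4.3,0,1]],
])

```text
clock: 9.9
tool_pos: [0.4915, 0.2906, 0.189]
eef_rot: [-0.0, 0.603, 0.798, -0.001]
force: [0.1, 0.5, -1.8]
grip_width: 0.0462
finger_force: 20.8
```

Request:
drive_tool([
  [[0,0,-0.2,0,1],[0,0,-0.4,0,1],[0,0,-0.4,0,1],[0,0,-0.4,0,1],[0,0,-0.4,0,1],[0,0,-0.4,0,1],[0,0,-0.4,0,1],[0,0,-0.4,0,1]],
])

```text
clock: 10.7
tool_pos: [0.4925, 0.2899, 0.1816]
eef_rot: [0.0, 0.603, 0.798, 0.0]
force: [-0.3, 0.5, -0.6]
grip_width: 0.0462
finger_force: 20.8
```

```bash
python3 - <<'E'
from h import *
s,c=save('scene','s5');print(s['tool_pos'],s['force'],s['grip_width'],s['finger_force'],abs(s['qvel']).max())
im=c['pixels'][:,:,::-1];cv2.imwrite('pics/s5c.png',cv2.resize(im[120:300,150:420],(810*2//3,360)))
E
```

```text
[0.49247002 0.28993603 0.18162879] [-0.33197924  0.47523054 -0.61757842] 0.046223831074094 20.81320831552148 0.0021315469979239876
```

View pics/s5c.png

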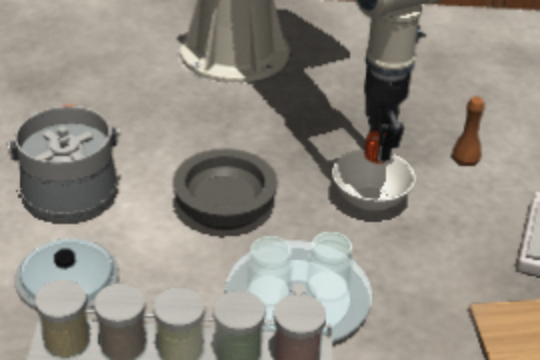

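The scene view shows the cap held over the bowl at (378,148), a bare spindle in the mill, and everything else where it was. Handing in.

```bash
python3 -c "
from station import r
print(r.hand_in())"
```

```text
the job is handed in; nothing more can be done
None
```

The cap loosened anticlockwise (right-hand thread) and lifted off the spindle after an 88° turn; I handed the job in at 10.7 s with it held level over the middle of the bowl, about 40 mm above the rim, but the hand-in returned no verdict.

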